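# Fit a new pads cartridge to the defibrillator

## Task

The defibrillator on the trolley has no pads cartridge. Push its green locking slide fully open, set the teal cartridge down level in the well and let go of it, then press it down with the fingers until it clicks in flush between the two catches. Push the green slide fully back over it and press the blue test button; keep off the orange shock button and leave the black phone where it lies.

Things in the scene. Friction and masses are not known exactly. Their poses are not given: they have to be found in the camera images.
- defibrillator: White portable defibrillator lying on its back, fixed: a 200 (x) x 210 (y) x 72 mm case with dark base; a dark carrying handle (20 mm thick, middle 40 mm above the table) reaches 44 mm beyond its +x end. Origin at the middle of the underside, z up; its flat deck is at z = 72 mm. From -x to +x on the deck: two buttons (x = -74 mm), the well (middle x = -6 mm), the green slide.
- well (a point): Middle of the floor of the empty dark well, 34 mm below the deck; axes as the defibrillator's. The well is 70 (x) x 144 (y) mm, 2 mm wider all round than the cartridge, with a 5 mm bevel round its mouth. Set down in it, the cartridge rests on the two catches, its underside about 23 mm above this point (23 mm proud); pressed home its underside is at 0 and its body top flush with the deck.
- catch_left (a joint): The +y one of the two pale sprung catches, 32 mm wide, in the middle of the well's end walls (y = +72 and -72 mm): travel in m, 0 = sprung out 6 mm into the well, 0.008 = pushed right back. Its top slopes (27 to 17 mm above the floor); its flat underside is at 15 mm. About 13 N (at most 18 N) down on the cartridge's middle pushes both back; then they spring out over its end ledges and hold it.
- catch_right (a joint): The other of the two catches, at y = -72 mm; values as for catch_left.
- cartridge: Teal pads cartridge, loose, 0.13 to 0.25 kg: body 66 (x) x 140 (y) x 34 mm (only 128 mm long above 14 mm, leaving a 6 mm ledge at each end for the catches); on top a pale grip bar along y, 28 (x) x 84 (y) mm, 16 mm high (50 mm over all). Origin at the middle of the underside, z up. Goes in with its long side along the well's long side, either way round.
- lock_slide (a joint): Position of the green locking slide in m: 0 = fully shut (its tongue reaches 14 mm over the well), 0.030 = fully open (clear of the well). It moves along the defibrillator's +x to open; stiff, about 2 N, and stays where it is left. It cannot shut while the cartridge stands proud.
- slide_ridge (a point): Middle of the top of the upright finger ridge on the green slide; moves with it. The ridge is 7 mm thick (x), 40 mm long (y), and stands 14.5 mm above the slide's flat plate (46 mm wide, top 7 mm above the deck, reaching 38 mm toward the well from the ridge's middle and 7 mm behind it). Push the ridge from either side.
- test_button (a joint): Travel of the round blue test button in m: 0 = up, 0.005 = fully down; springs back; about 5 N presses it fully.
- test_top (a point): Middle of the top of the blue test button, 29 mm across, 6.5 mm above the deck, at the +y end of the defibrillator's -x strip.
- shock_button (a joint): Travel of the round orange shock button in m: 0 = up, 0.005 = fully down; springs back. Not to be pressed.
- shock_top (a point): Middle of the top of the orange shock button, 31 mm across, 4.5 mm above the deck, 116 mm from the blue one toward -y.
- handset: Black mobile phone lying on the trolley, loose, 80 (x) x 166 (y) x 14 mm, on the other side of the defibrillator from the cartridge. Origin at the middle of its underside. Stays where it is.

How it is judged:
On the way, in this order (a step that is already met when the one before it is completed fails the run):
1. the green locking slide is pushed fully open (value of joint lock_slide above 0.026 m), for 0.1 s.
2. the cartridge stands level in the well on its catches, let go, not yet pressed in (horizontal distance between cartridge and well below 0.006 m and z of cartridge in the frame of well between 0.01 and 0.03 m and angle between cartridge's own z axis and vertical below 0.12 rad and contact force between the fingers and cartridge below 0.2 N), for 0.2 s.
3. the cartridge is pressed flush into the well (z of cartridge in the frame of well below 0.0025 m and horizontal distance between cartridge and well below 0.006 m and angle between the z axis of cartridge and the z axis of well, either way round below 0.03 rad), for 0.1 s.
4. the green slide is pushed fully shut over the cartridge (value of joint lock_slide below 0.004 m), for 0.1 s.
5. the blue test button is pressed (value of joint test_button above 0.0035 m), for 0.02 s.
At the end, for the whole second after the job is handed in: The cartridge lies at rest in the well, its underside within 2.5 mm of the well's floor (flush with the deck), level within 0.03 rad and within 6 mm of the well's middle; the green slide is shut to within 4 mm; the blue button is up again (all of step 3 and value of joint lock_slide below 0.004 m and value of joint test_button below 0.001 m and linear speed of cartridge below 0.02 m/s); the robot touches nothing.
It fails at once if the orange shock button is pressed (value of joint shock_button above 0.002 m).
It fails at once if the phone is shifted by more than 2 cm (distance of handset from where it was at the start of the episode above 0.02 m).
It also fails if it takes over 51 s, if anything falls off the work surface, if the arm or the gripper's body presses on something with over 40 N, if the wrist force passes 120 N, or if a joint passes its speed limit or range.

## Robot

A 6-joint arm with a two-finger parallel gripper is mounted at the origin on a cart in front of the work surface, level with it; the furniture and walls round the work are solid. World frame = base frame: x ahead of the robot, y to its left, z up, the work surface at z = 0. Lengths are in m, angles in rad, forces in N, time in s.
With the tool pointing down it reaches from about 0.35 to 0.775 m from the base axis. Payload 7.3 kg.
Tool frame: the origin (TCP) lies at the centre of the arm's flange, where the gripper is bolted on; the fingertips stand 178 mm ahead of it and the grasp point (between the pads) lies 159 mm ahead of it; z points along the fingers, y is the line along which they close (so a half turn about z gives the same grasp; the last joint's range is limited). The gripper opens to 92 mm and grips with 3 to 60 N. Pads are 19 mm wide; open, the fingers measure 130 mm over their backs; the gripper's body (75 mm by 190 mm) begins 47 mm behind the grasp point.
Start: joints at [1.135, 0.342, 1.524, -0, 1.275, -0.146], TCP at [0.15, 0.503, 0.405] pointing down, gripper open.
Joint ranges: [-2.53, 2.53], [-0.77, 2.02], [0.04, 2.7], [-1, 4.14], [0.28, 2.66], [-3.11, 3.11]. Speed limits (rad/s): [2.57, 2.57, 3.14, 3.14, 3.14, 3.14].

## Interface

Orientations are given as [roll, pitch, yaw] about the fixed x, y, z axes, in that order (R = Rz(yaw) Ry(pitch) Rx(roll)).
In Python, from cell import robot gives the robot as it stands.
- The arm moves only by the tool jog_arm, called after "Request:" as name(argument=value, ...) on one line, values as JSON. Schema: {"type":"object","properties":{"motion":{"type":"array","items":{"type":"array","items":{"type":"number"},"minItems":6,"maxItems":6},"minItems":1,"maxItems":8},"jaw":{"type":"number"},"grip_force":{"type":"number"},"only":{"type":"string"},"quiet":{"type":"boolean"},"lines":{"type":"string"}},"required":["motion"],"additionalProperties":false}. motion is a list of rows, 1 to 8 of them, each of 6 numbers: dx, dy, dz in m, then a rotation vector rx, ry, rz in rad; each row shifts and turns the commanded pose from where the row before left it, along the tool's axes as they then stand; what a row does not reach is not made up. A row lasts 1/12 s, in which the tool goes at most 0.0417 m and 0.125 rad, less where a joint would pass 70% of its speed; a pose out of reach is approached as far as the arm can. jaw is the finger opening in m, set as the call begins (left out keeps the last). The fingers move at their own pace and stop on an object; grip_force is the grip in N (left out, the last holds). Time passes only in rows, so rows that do not move let the fingers close. The tool returns the time, the measured TCP pose, the force, the opening and the grip force at its end. only (a regular expression) keeps the lines of the reply that match it, lines (a string "A,B") keeps lines A to B, and quiet returns only ok. Input that does not fit is refused with a message, and nothing moves.
- robot.observe(): the state, without advancing time (a new reading comes with each control period).
- robot.read_camera(name): name is "scene" or "top" or "wrist"; returns a dict with "image" (420x560x3 uint8, red, green, blue), "fx", "fy", "cx", "cy" (pixels), "pose" (4x4, takes a point from camera to world coordinates). Camera axes: x right, y down, z forward; pixel columns grow to the right and rows downward; lengths in m; the calibration is good to about 2 mm. The wrist camera is an equidistant fisheye: a pixel r from the principal point sees the ray r / f radians off the axis. A picture is of the moment at which its call begins. There is no depth.
- robot.hand_in(): hands the job in; it is judged then, once.
The state is a dict: "time": time; "qpos": joint angles; "qvel": joint speeds; "joint_efforts": joint torques, N m; "tool_pos": TCP position; "tool_rot": TCP orientation; "contact_force": force on the tool from outside, world axes, zero at the start; "torque": the same for the moment, N m; "opening": finger opening in m; "grip_force": force on a finger pad.
Only numpy, scipy, OpenCV 4.12 (cv2) and the standard library are available. Lean on these libraries where they do the work, as an engineer would, in place of code of your own. Each camera call takes 0.05 s, during which the arm holds its last target. There are 200 camera calls.

## Working session

There is one attempt and no reset: what is moved stays moved. The work goes in short steps, Python scripts to look and compute and a tool call to move; the robot and the scene stay as the last step left them, time stands still between calls to the robot, and variables do not carry over. Pictures are saved under pics/ and viewed, at most 13 in all, crops included, and the job is handed in when it is done.

```bash
ls; mkdir -p pics
```

Run:
```python
from cell import robot
import cv2,numpy as np
s=robot.observe(); print(s)
for n in("scene","top","wrist"):
    c=robot.read_camera(n); cv2.imwrite(f"pics/a_{n}.png",c["image"][:,:,::-1]); np.save(f"pics/a_{n}.npy",c,allow_pickle=True); print(n,c["fx"],c["fy"],c["cx"],c["cy"],np.round(c["pose"],3).tolist())
```

```text
cell.py
pics
{'time': 0.0, 'qpos': array([ 1.13500828e+00,  3.42726916e-01,  1.52503052e+00,  4.99124625e-06,
        1.27538704e+00, -1.45983524e-01]), 'qvel': array([-0.00027462,  0.00097864, -0.0006338 , -0.001276  , -0.00021025,
       -0.00043997]), 'joint_efforts': array([-5.28955716e-04, -4.31245065e+01, -2.44221389e+01,  7.17392145e-02,
        5.58249000e-02, -9.34702939e-05]), 'tool_pos': array([0.14993792, 0.50299101, 0.40403786]), 'tool_rot': array([-3.14005803e+00, -2.30459133e-04,  2.85178649e+00]), 'contact_force': array([ 0.29896967,  0.56260487, -0.26265022]), 'torque': array([-0.0329969 ,  0.01630097, -0.02243644]), 'grip_force': 0.0, 'opening': 0.09208905685004427}
scene 504.4195339474785 504.4195339474785 282.83507820574096 209.79081249589242 [[0.609, -0.287, 0.739, -0.344], [-0.793, -0.243, 0.559, -0.68], [0.019, -0.927, -0.375, 0.558], [0.0, 0.0, 0.0, 1.0]]
top 505.83057121458904 505.83057121458904 282.3298201327527 215.9233901941847 [[-0.024, -0.998, 0.055, 0.479], [-0.999, 0.022, -0.027, 0.009], [0.026, -0.056, -0.998, 1.21], [0.0, 0.0, 0.0, 1.0]]
wrist 325.19226210127806 325.19226210127806 283.81099440877756 199.27909216812117 [[0.285, 0.912, 0.295, 0.07], [0.959, -0.271, -0.088, 0.527], [-0.0, 0.308, -0.951, 0.384], [0.0, 0.0, 0.0, 1.0]]
```
View pics/a_top.png

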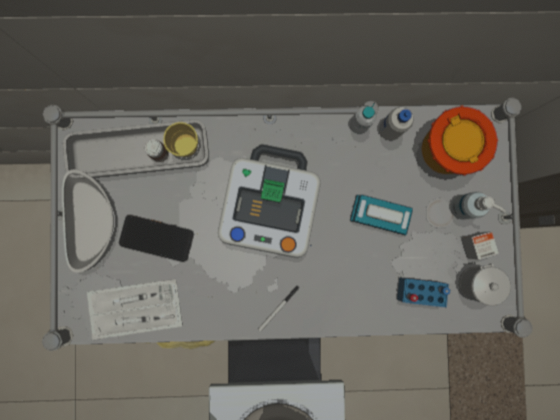

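View pics/a_scene.png

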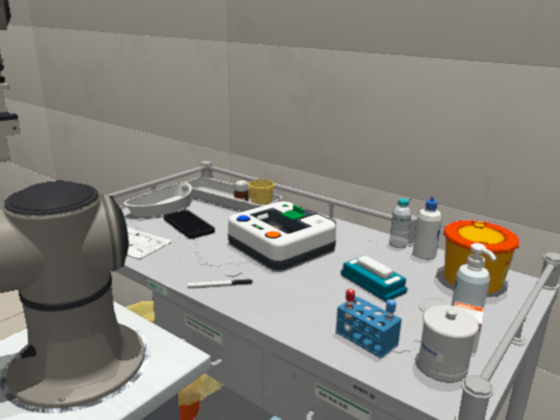

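The top view shows the defibrillator at about (270,207), the blue button at (237,234), the orange button at (288,244), the slide at (273,185), the cartridge at (382,215) and the phone at (157,238). The scene view agrees with this. Next I'll measure them by colour.

Create h.py:
```python
import cv2,numpy as np
from cell import robot
def ray(c,px):
    px=np.atleast_2d(np.asarray(px,float)); x=(px[:,0]-c["cx"])/c["fx"]; y=(px[:,1]-c["cy"])/c["fy"]
    if abs(c["fx"]-325.192)<1:
        r=np.hypot(x,y); k=np.where(r>1e-9,np.sin(r)/np.maximum(r,1e-9),1); d=np.c_[x*k,y*k,np.cos(r)]
    else: d=np.c_[x,y,np.ones_like(x)]
    P=c["pose"]; return P[:3,3],d@P[:3,:3].T
def plane(c,px,z):
    o,d=ray(c,px); return o+d*((z-o[2])/d[:,2])[:,None]
def proj(c,p):
    P=c["pose"]; q=(np.atleast_2d(p)-P[:3,3])@P[:3,:3]
    if abs(c["fx"]-325.192)<1:
        r=np.hypot(q[:,0],q[:,1]); k=np.arctan2(r,q[:,2])/r
        return np.c_[q[:,0]*k*c["fx"]+c["cx"],q[:,1]*k*c["fy"]+c["cy"]]
    return np.c_[q[:,0]/q[:,2]*c["fx"]+c["cx"],q[:,1]/q[:,2]*c["fy"]+c["cy"]]
def tri(a,pa,b,pb):
    o1,d1=ray(a,pa);o2,d2=ray(b,pb);d1=d1[0]/np.linalg.norm(d1);d2=d2[0]/np.linalg.norm(d2)
    A=np.c_[d1,-d2];t=np.linalg.lstsq(A,o2-o1,rcond=None)[0]
    p,q=o1+d1*t[0],o2+d2*t[1];return (p+q)/2,np.linalg.norm(p-q)
R={"teal":((84,120,60),(98,255,255)),"blue":((105,120,60),(125,255,255)),"orange":((4,150,90),(16,255,255)),"green":((55,120,40),(80,255,255))}
def blobs(c,col,amin=20):
    h=cv2.cvtColor(c["image"],cv2.COLOR_RGB2HSV); m=cv2.inRange(h,*R[col])
    cs,_=cv2.findContours(m,cv2.RETR_EXTERNAL,cv2.CHAIN_APPROX_NONE); out=[]
    for k in cs:
        M=cv2.moments(k)
        if M["m00"]>amin: out.append((M["m10"]/M["m00"],M["m01"]/M["m00"],M["m00"],k))
    return sorted(out,key=lambda b:-b[2])
```

Run:
```python
from h import *
for n in("top","scene"):
    c=np.load(f"pics/a_{n}.npy",allow_pickle=True).item()
    for col in R:
        for b in blobs(c,col)[:5]: print(n,col,np.round(b[:3],1),np.round(cv2.minAreaRect(b[3])[0],1),np.round(cv2.minAreaRect(b[3])[1:][0],1),"w",np.round(plane(c,b[:2],{"teal":.02}.get(col,.0775))[0,:2],4))
c=np.load("pics/a_top.npy",allow_pickle=True).item()
im=c["image"][130:270,200:430]; im=cv2.resize(im,None,fx=3.4,fy=3.4,interpolation=cv2.INTER_CUBIC); cv2.imwrite("pics/b.png",im[:,:,::-1])
```

```text
top teal [375.6 213.3 731. ] [381. 214.] [56.9 26.9] w [ 0.5463 -0.2447]
top teal [368.1 112.   78.5] [368. 112.] [10. 10.] w [ 0.7898 -0.2351]
top blue [236.9 233.8 111. ] [237. 234.] [12. 12.] w [0.5041 0.0805]
top blue [404.5 115.   86.5] [404.8 114.8] [ 9.2 11.3] w [ 0.7663 -0.3065]
top orange [ 462.6  140.2 3479.5] [462.2 140.2] [67.2 66.5] w [ 0.7059 -0.438 ]
top orange [287.8 244.  117.5] [288. 244.] [12. 12.] w [ 0.4787 -0.0327]
top green [272.2 190.4 348.5] [272.2 190.4] [19.8 19.2] w [ 5.998e-01 -5.000e-04]
top green [246.  172.1  21.5] [246.  172.5] [5. 6.] w [0.6424 0.0575]
scene teal [ 375.1  281.3 1159.5] [373.2 282.3] [66.4 29.3] w [ 0.522  -0.2742]
scene teal [403.2 201.8  44.5] [403.5 202. ] [6. 9.] w [ 1.0001 -0.1153]
scene blue [431.1 203.9  82.5] [431.  203.5] [11. 10.] w [ 0.8901 -0.2398]
scene blue [242.9 217.9  38. ] [243.  217.5] [10.  5.] w [0.498 0.078]
scene orange [ 481.1  235.6 1666.5] [481.2 236.4] [75.6 30.6] w [ 0.7721 -0.4081]
scene orange [188.8 410.6 258.5] [189.5 410. ] [18. 19.] w [-0.0155 -0.2879]
scene orange [272.6 234.2  47.5] [272.5 234.5] [ 5. 13.] w [ 0.4709 -0.0362]
scene green [294.3 213.2 176.5] [292.6 212.9] [13.6 22.3] w [6.032e-01 1.000e-04]
```

View pics/b.png

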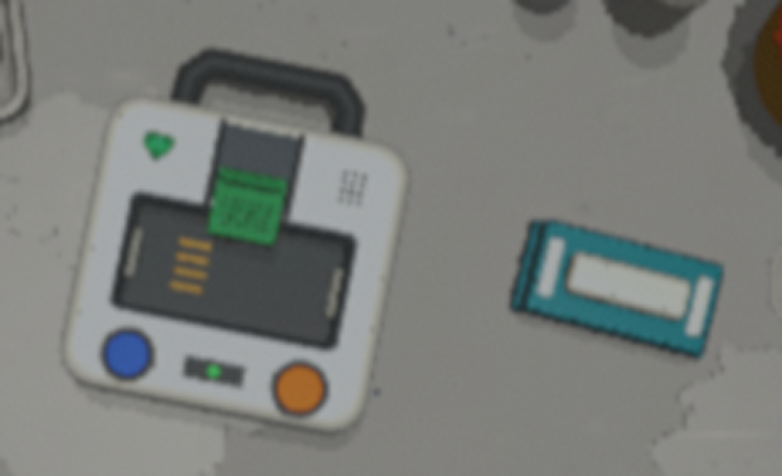

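View pics/a_wrist.png

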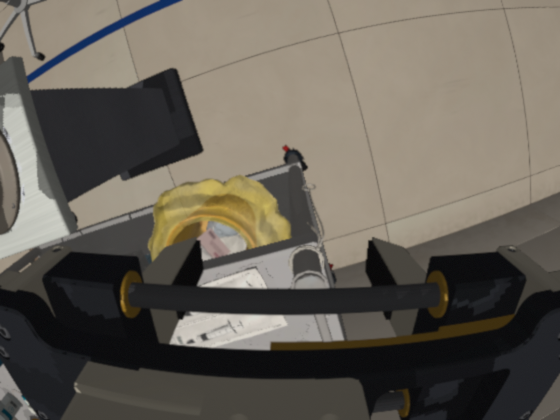

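The crop shows the well with corners at about (135,195), (355,238), (335,348) and (113,305), the slide shut over it, and the cartridge's bar at about (628,286). The wrist view only shows the fingers and the trolley edge. Next I'll work out the exact poses.

Add to h.py:
```python
def bar(c,box,z):
    x0,y0,x1,y1=box; im=c["image"][y0:y1,x0:x1]; h=cv2.cvtColor(im,cv2.COLOR_RGB2HSV)
    m=cv2.inRange(h,(0,0,150),(179,60,255)); cs,_=cv2.findContours(m,cv2.RETR_EXTERNAL,cv2.CHAIN_APPROX_NONE)
    k=max(cs,key=cv2.contourArea); k=k[:,0,:]+[x0,y0]; w=plane(c,k,z)[:,:2]
    (ctr,sz,a)=cv2.minAreaRect((w*1000).astype(np.float32)); p=cv2.boxPoints((ctr,sz,a))
    e=max((p[1]-p[0],p[2]-p[1]),key=np.linalg.norm); 
    if e[1]<0:e=-e
    return np.array(ctr)/1000,np.array(sz),np.arctan2(-e[0],e[1])
def go(p,yaw,s=None):
    "offset in tool axes (tip pos p, yaw of tool, pointing down) from current"
    from scipy.spatial.transform import Rotation as T
    s=s or robot.observe(); Rc=T.from_euler("xyz",s["tool_rot"]); tgt=T.from_euler("xyz",[np.pi,0,yaw])
    d=np.array(p)+[0,0,.178]-s["tool_pos"]
    print("d tool",np.round(Rc.inv().apply(d),4),"rot",np.round((Rc.inv()*tgt).as_rotvec(),4),"d in target axes",np.round(tgt.inv().apply(d),4),"t",s["time"],"tip",np.round(s["tool_pos"]-[0,0,.178],4),"F",np.round(s["contact_force"],1))
```

Run:
```python
from h import *
t=np.load("pics/a_top.npy",allow_pickle=True).item(); s=np.load("pics/a_scene.npy",allow_pickle=True).item()
P={}
for col,z,it,is_ in(("blue",.0785,0,1),("orange",.0765,1,2)):
    a=plane(t,blobs(t,col)[it][:2],z)[0];b=plane(s,blobs(s,col)[is_][:2],z)[0];P[col]=a[:2];print(col,a,b)
v=P["blue"]-P["orange"];yaw=np.arctan2(-v[0],v[1]);ex=np.array([np.cos(yaw),np.sin(yaw)]);ey=np.array([-ex[1],ex[0]])
m=(P["blue"]+P["orange"])/2; D=m+.074*ex; print("len",np.linalg.norm(v),"yaw",yaw,"D",D,"well",D-.006*ex)
cr=np.array([(135,195),(355,238),(335,348),(113,305)])/3.4+[200,130]
w=plane(t,cr,.072)[:,:2];print("well corners",w,"mean",w.mean(0),[np.arctan2(-(w[i]-w[j])[0],(w[i]-w[j])[1]) for i,j in((0,1),(3,2))])
c,sz,y=bar(t,(362,198,410,232),.05);print("bar top",c,sz,y)
b=blobs(s,"teal")[0][3]; x,y0,wd,h=cv2.boundingRect(b);print(bar(s,(x,y0,x+wd,y0+h),.05))
g=blobs(t,"green")[0][3];w=(plane(t,g[:,0],.079)[:,:2]-D)@np.c_[ex,ey];print("green in D",w.min(0),w.max(0))
```

```text
blue [0.50411076 0.08042267 0.0785    ] [0.49629544 0.0763808  0.0785    ]
orange [ 0.47873391 -0.03275812  0.0765    ] [ 0.47260733 -0.03481969  0.0765    ]
len 0.11599084298845785 yaw -0.22056727073129592 D [0.56362957 0.00764232] well [0.55777493 0.00895502]
well corners [[ 0.60883824  0.07254932]
 [ 0.57706479 -0.07290823]
 [ 0.50426061 -0.05772335]
 [ 0.53608121  0.08845958]] mean [0.55656121 0.00759433] [np.float64(-0.21505989232506134), np.float64(-0.21433307526439818)]
bar top [ 0.54353003 -0.25925909] [77.50898743 21.84930992] -0.28263107
(array([ 0.52420178, -0.28925684]), array([103.85486603,  92.51724243]), np.float32(-1.1387417))
green in D [ 0.01517973 -0.02239018] [0.0585667  0.02212907]
```

```bash
python3 -c "
from h import *
go([0.5782,0.0043,0.13],1.350)"
```

```text
d tool [-0.5529 -0.3555  0.0965] rot [-1.0000e-03  7.0000e-04  1.5018e+00] d in target axes [-0.3929  0.5271  0.0962] t 0.15 tip [0.15   0.503  0.2262] F [ 0.9  0.6 -0.4]
```

Request:
jog_arm(motion=[[-0.0325,-0.0209,0,0,0,0],[-0.0325,-0.0209,0,0,0,0],[-0.0325,-0.0209,0,0,0,0],[-0.0325,-0.0209,0,0,0,0],[-0.0325,-0.0209,0,0,0,0],[-0.0325,-0.0209,0,0,0,0],[-0.0325,-0.0209,0,0,0,0],[-0.0325,-0.0209,0,0,0,0]], jaw=0, grip_force=10)

```text
time: 0.82
tool_pos: [0.3521, 0.2669, 0.4047]
tool_rot: [3.142, -0.0, 2.852]
contact_force: [0.9, 0.8, 0.2]
opening: 0.0433
grip_force: 0.0
```

Request:
jog_arm(motion=[[-0.0325,-0.0209,0,0,0,0],[-0.0325,-0.0209,0,0,0,0],[-0.0325,-0.0209,0,0,0,0],[-0.0325,-0.0209,0,0,0,0],[-0.0325,-0.0209,0,0,0,0],[-0.0325,-0.0209,0,0,0,0],[-0.0325,-0.0209,0,0,0,0],[-0.0325,-0.0209,0,0,0,0]])

```text
time: 1.48
tool_pos: [0.5536, 0.0323, 0.4045]
tool_rot: [3.141, -0.0, 2.851]
contact_force: [0.4, 0.3, -0.5]
opening: 0.0003
grip_force: 0.0
```

Request:
jog_arm(motion=[[0,0,0,0,0,0.125],[0,0,0,0,0,0.125],[0,0,0,0,0,0.125],[0,0,0,0,0,0.125],[0,0,0,0,0,0.125],[0,0,0,0,0,0.125]])

```text
time: 1.98
tool_pos: [0.5527, 0.034, 0.4043]
tool_rot: [-3.141, -0.001, 2.095]
contact_force: [-1.0, -0.1, -0.6]
opening: 0.0004
grip_force: 0.0
```

Request:
jog_arm(motion=[[0,0,0,0,0,0.125],[0,0,0,0,0,0.125],[0,0,0,0,0,0.125],[0,0,0,0,0,0.125],[0,0,0,0,0,0.125],[0,0,0,0,0,0.125]])

```text
time: 2.48
tool_pos: [0.5527, 0.0341, 0.4044]
tool_rot: [-3.141, 0.0, 1.346]
contact_force: [-0.6, -0.0, -0.5]
opening: 0.0003
grip_force: 0.0
```

```bash
python3 -c "
from h import *
go([0.5782,0.0043,0.10],1.350)"
```

```text
d tool [-0.0233  0.0316  0.1263] rot [-0.0008 -0.     -0.0044] d in target axes [-0.0235  0.0314  0.1264] t 2.4833 tip [0.5527 0.0341 0.2264] F [-0.6 -0.  -0.5]
```

Request:
jog_arm(motion=[[-0.006,0.008,0.03,0,0,0],[-0.006,0.008,0.03,0,0,0],[-0.006,0.008,0.03,0,0,0],[-0.006,0.008,0.03,0,0,0],[0,0,0,0,0,0],[0,0,0,0,0,0]])

```text
time: 2.98
tool_pos: [0.5785, 0.0036, 0.2833]
tool_rot: [-3.137, 0.0, 1.351]
contact_force: [0.4, 0.5, 0.6]
opening: 0.0003
grip_force: 0.0
```

Run:
```python
from h import *
go([0.5782,0.0043,0.084],1.350)
c=robot.read_camera("wrist"); cv2.imwrite("pics/c.png",c["image"][:,:,::-1])
ex=np.array([.9758,-.2187]);D=np.array([.5636,.0076]);ey=np.array([.2187,.9758])
print("exp blue",proj(c,[*(D-.074*ex+.058*ey),.0785]),"orange",proj(c,[*(D-.074*ex-.058*ey),.0765]))
for col in("blue","orange","green"):
    for b in blobs(c,col)[:3]: print(col,np.round(b[:3],1),plane(c,b[:2],.079))
```

```text
d tool [ 0.0007 -0.0004  0.0213] rot [-0.0042  0.0002  0.0011] d in target axes [ 0.0007 -0.0005  0.0213] t 2.9833 tip [0.5785 0.0036 0.1053] F [0.4 0.5 0.6]
exp blue [[137.84281257 144.91317227]] orange [[162.83510896 302.93680367]]
blue [ 140.9  142.8 1569.5] [[0.50675112 0.0811074  0.079     ]]
orange [163.4 312.3 133.5] [[ 0.47716143 -0.03958056  0.079     ]]
green [ 322.8  224.3 3803. ] [[0.60347072 0.00640566 0.079     ]]
green [370.5 127.  607.5] [[0.64172629 0.05916407 0.079     ]]
green [152.2 227.9 126. ] [[0.49575144 0.02664751 0.079     ]]
```

View pics/c.png

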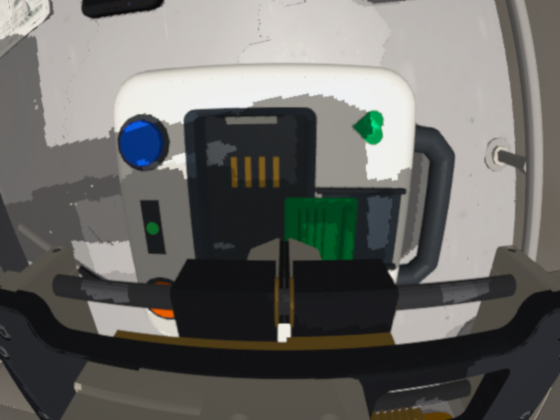

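The wrist view shows the closed fingers over the slide tongue's edge and the blue button at (141,143), within 3 mm of the top-camera estimate. I'll go down and push.

Request:
jog_arm(motion=[[0,0,0.011,0,0,0],[0,0,0.01,0,0,0],[0,0,0,0,0,0]])

```text
time: 3.28
tool_pos: [0.5782, 0.0041, 0.2627]
tool_rot: [-3.14, 0.0, 1.352]
contact_force: [0.2, 0.1, -1.0]
opening: 0.0006
grip_force: 0.0
```

Request:
jog_arm(motion=[[0,0.008,0,0,0,0],[0,0.008,0,0,0,0],[0,0.008,0,0,0,0],[0,0.008,0,0,0,0],[0,0.008,0,0,0,0],[0,0,0,0,0,0]])

```text
time: 3.78
tool_pos: [0.6195, -0.0054, 0.2642]
tool_rot: [3.139, -0.0, 1.351]
contact_force: [-0.6, 0.1, 1.1]
opening: 0.0003
grip_force: 0.3
```

Run:
```python
from h import *
go([0.5636,0.0076,0.084],1.35)
```

```text
d tool [ 0.0005 -0.0574  0.002 ] rot [ 0.0025 -0.0004  0.0014] d in target axes [ 0.0005 -0.0574  0.0022] t 3.7833 tip [ 0.6195 -0.0054  0.0862] F [-0.6  0.1  1.1]
```

Request:
jog_arm(motion=[[0,0.003,0.0015,0,0,0],[0,0.003,0,0,0,0],[0,0,0,0,0,0]])

```text
time: 4.03
tool_pos: [0.6243, -0.0065, 0.2632]
tool_rot: [3.139, -0.0, 1.352]
contact_force: [-1.3, 0.5, 5.2]
opening: 0.0003
grip_force: 2.1
```

Run:
```python
from h import *
go([0.5636,0.0076,0.084],1.35)
c=robot.read_camera("wrist"); cv2.imwrite("pics/d.png",c["image"][:,:,::-1])
for b in blobs(c,"green")[:2]: print(np.round(b[:3],1),plane(c,b[:2],.079), cv2.boundingRect(b[3]))
ex=np.array([.9758,-.2187]);D=np.array([.5636,.0076]);ey=np.array([.2187,.9758])
w=(plane(c,blobs(c,"green")[0][3][:,0],.079)[:,:2]-D)@np.c_[ex,ey]; print(w.min(0),w.max(0))
```

```text
d tool [ 0.0006 -0.0624  0.001 ] rot [ 0.0024 -0.0002  0.0017] d in target axes [ 0.0004 -0.0624  0.0012] t 4.0333 tip [ 0.6243 -0.0065  0.0852] F [-1.3  0.5  5.2]
[ 282.6  226.5 2768.5] [[0.62811744 0.00835209 0.079     ]] (242, 209, 83, 51)
[290.6 129.  849. ] [[0.64341242 0.0587867  0.079     ]] (271, 110, 34, 39)
[ 0.04059303 -0.00549744] [0.08545637 0.02495165]
```

View pics/d.png

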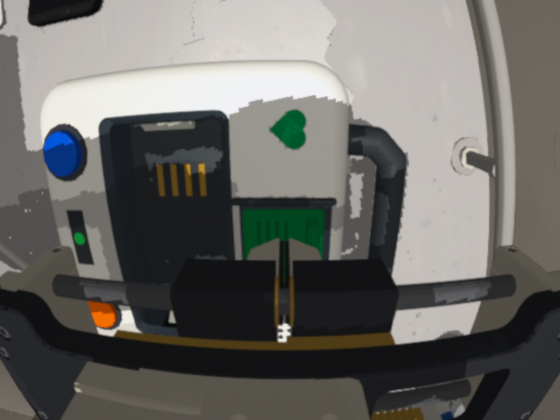

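The view shows the slide pushed most of the way, with its edge at column 242. I'll push a little further until the force rises at the stop.

Request:
jog_arm(motion=[[0,0.003,0,0,0,0],[0,0.002,0,0,0,0],[0,0,0,0,0,0]])

```text
time: 4.33
tool_pos: [0.6289, -0.0075, 0.2628]
tool_rot: [3.141, -0.0, 1.352]
contact_force: [-0.7, 0.9, 5.8]
opening: 0.0006
grip_force: 2.6
```

Request:
jog_arm(motion=[[0,0.002,0,0,0,0],[0,0.002,0,0,0,0],[0,0,0,0,0,0]])

```text
time: 4.58
tool_pos: [0.6309, -0.0078, 0.2626]
tool_rot: [-3.135, 0.0, 1.352]
contact_force: [-12.8, 2.6, 12.7]
opening: 0.0006
grip_force: 9.1
```

Run:
```python
from h import *
go([0.5636,0.0076,0.084],1.35)
c=robot.read_camera("wrist")
ex=np.array([.9758,-.2187]);D=np.array([.5636,.0076]);ey=np.array([.2187,.9758])
w=(plane(c,blobs(c,"green")[0][3][:,0],.079)[:,:2]-D)@np.c_[ex,ey]; print(w.min(0),w.max(0))
print((plane(c,blobs(c,"blue")[0][:2],.0785)[:,:2]-D)@np.c_[ex,ey])
```

```text
d tool [ 0.0005 -0.0691  0.0011] rot [-0.0066  0.0004  0.0021] d in target axes [ 0.0003 -0.0691  0.0006] t 4.5833 tip [ 0.6309 -0.0078  0.0846] F [-12.8   2.6  12.7]
[ 0.04543359 -0.00530396] [0.08950936 0.02523651]
[[-0.06973244  0.05933431]]
```

Request:
jog_arm(motion=[[0,-0.006,0,0,0,0],[0,-0.006,-0.01,0,0,0],[0,0,-0.035,0,0,0],[0,0,-0.035,0,0,0],[0,0,-0.03,0,0,0]], jaw=0.06, grip_force=20)

```text
time: 5.05
tool_pos: [0.6206, -0.0056, 0.3745]
tool_rot: [3.141, -0.0, 1.352]
contact_force: [1.0, -0.0, -0.8]
opening: 0.0293
grip_force: 0.0
```

```bash
python3 -c "
from h import *
go([0.5435,-0.2593,0.12],1.288)"
```

```text
d tool [-0.2644 -0.0202  0.0765] rot [ 0.0009 -0.0001  0.0638] d in target axes [-0.2651 -0.0032  0.0765] t 5.05 tip [ 0.6206 -0.0056  0.1965] F [ 1.  -0.  -0.8]
```

Request:
jog_arm(motion=[[-0.038,-0.003,0,0,0,0],[-0.038,-0.003,0,0,0,0],[-0.038,-0.003,0,0,0,0],[-0.038,-0.003,0,0,0,0],[-0.038,-0.003,0.01,0,0,0],[-0.038,-0.003,0.02,0,0,0],[-0.037,-0.002,0.025,0,0,0.064],[0,0,0,0,0,0]], jaw=0.06)

```text
time: 5.72
tool_pos: [0.5418, -0.2614, 0.3155]
tool_rot: [-3.135, 0.0, 1.279]
contact_force: [-1.1, 0.5, 0.8]
opening: 0.0598
grip_force: 0.0
```

Run:
```python
from h import *
c=robot.read_camera("wrist"); cv2.imwrite("pics/e.png",c["image"][:,:,::-1])
go([0.5435,-0.2593,0.12],1.288)
print(proj(c,[0.5435,-.2593,.05]))
```

```text
d tool [-0.      0.0006  0.0192] rot [-0.0045 -0.0009 -0.0055] d in target axes [-0.      0.0005  0.0192] t 5.7667 tip [ 0.543  -0.2591  0.1392] F [0.1 0.3 0.5]
[[286.2087017  201.68997659]]
```

View pics/e.png

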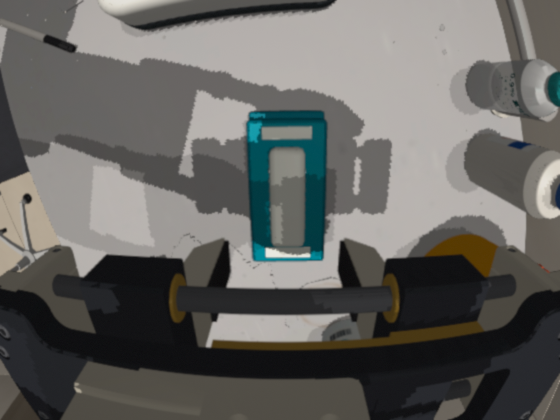

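The wrist view shows the cartridge square between the open fingers, with its bar centred at about (288,197), a few pixels from the prediction. I'll refine this.

Run:
```python
from h import *
c=robot.read_camera("wrist")
px=np.array([[270,148],[305,148],[305,247],[271,247]]);w=plane(c,px,.05)[:,:2];print("bar corners",w.mean(0),np.linalg.norm(w[0]-w[3]),np.linalg.norm(w[0]-w[1]))
b=blobs(c,"teal")[0];k=b[3][:,0].astype(float);x=cv2.boundingRect(b[3]);print(x)
# side edges of body: rows 150-240
h=cv2.cvtColor(c["image"],cv2.COLOR_RGB2HSV);m=cv2.inRange(h,(84,100,40),(100,255,255))
L=[];Rr=[]
for r in range(145,245,4):
    q=np.where(m[r,200:380])[0]+200; L.append((q[0]-.5,r));Rr.append((q[-1]+.5,r))
for n,z in(("z34",.034),("z14",.014)):
    l=plane(c,L,z)[:,:2];rr=plane(c,Rr,z)[:,:2]
    f=lambda p:np.polyfit(p[:,1],p[:,0],1)
    a,bb=f(l),f(rr);print(n,"yaw",-np.arctan(a[0]),-np.arctan(bb[0]),"mid x at y=-.2593",(np.polyval(a,-.2593)+np.polyval(bb,-.2593))/2,"width",(np.polyval(bb,-.2593)-np.polyval(a,-.2593))*np.cos(.28))
h2=cv2.inRange(h,(0,0,110),(179,70,255))[130:262,262:314];
cs,_=cv2.findContours(h2,cv2.RETR_EXTERNAL,cv2.CHAIN_APPROX_NONE)
for q in sorted(cs,key=cv2.contourArea)[-3:]:
    p=plane(c,q[:,0]+[262,130],.05)[:,:2]*1000;print(cv2.minAreaRect(p.astype(np.float32)),cv2.boundingRect(q))
go([0.5435,-.2593,.036],1.288)
```

```text
bar corners [ 0.54662779 -0.25629076] 0.08347032845002021 0.02678013257792018
(246, 114, 79, 149)
z34 yaw -0.26979442370308365 -0.28143883664016583 mid x at y=-.2593 0.5443484035468047 width 0.06380258792256341
z14 yaw -0.269794423703084 -0.2814388366401669 mid x at y=-.2593 0.544336703540395 width 0.06873409093304608
((532.0574951171875, -273.156982421875), (35.39329147338867, 9.07451343536377), 73.43719482421875) (9, 73, 12, 41)
((559.610595703125, -206.9373779296875), (9.32006549835205, 36.58686828613281), 73.61967468261719) (0, 0, 49, 13)
((552.2800903320312, -231.8114013671875), (25.501201629638672, 25.025959014892578), 73.6318130493164) (8, 23, 33, 33)
d tool [-0.0019  0.0003  0.1047] rot [-0.0021 -0.0009 -0.0028] d in target axes [-0.0018  0.      0.1047] t 5.8167 tip [ 0.544  -0.2576  0.1407] F [0.7 0.5 0.2]
```

Request:
jog_arm(motion=[[0,0,0.02,0,0,0],[0,0,0.02,0,0,0],[0,0,0.02,0,0,0],[0,0,0.02,0,0,0],[0,0,0.012,0,0,0],[0,0,0.01,0,0,0],[0,0,0,0,0,0]])

```text
time: 6.4
tool_pos: [0.5448, -0.2554, 0.2164]
tool_rot: [-3.14, -0.001, 1.289]
contact_force: [-0.4, -0.3, -0.2]
opening: 0.06
grip_force: 0.0
```

Request:
jog_arm(motion=[[0,0,0,0,0,0],[0,0,0,0,0,0],[0,0,0,0,0,0],[0,0,0,0,0,0]], jaw=0, grip_force=25)

```text
time: 6.73
tool_pos: [0.545, -0.2565, 0.2186]
tool_rot: [3.14, 0.0, 1.288]
contact_force: [0.3, 0.5, 0.3]
opening: 0.0379
grip_force: 0.0
```

```bash
python3 -c "
from h import *
go([0.545,-0.258,0.038],1.293)"
```

```text
d tool [-0.0014  0.0004  0.0026] rot [ 0.0018  0.0004 -0.0053] d in target axes [-0.0014  0.0004  0.0026] t 6.7333 tip [ 0.545  -0.2565  0.0406] F [0.3 0.5 0.3]
```

Request:
jog_arm(motion=[[0,0,0.001,0,0,0],[0,0,0,0,0,0],[0,0,0,0,0,0],[0,0,0,0,0,0],[0,0,0,0,0,0]])

```text
time: 7.15
tool_pos: [0.5448, -0.2565, 0.2169]
tool_rot: [3.141, 0.0, 1.288]
contact_force: [-1.0, -0.3, 4.4]
opening: 0.0277
grip_force: 25.0
```

```bash
python3 -c "
from h import *
go([0.545,-0.258,0.038],1.293)"
```

```text
d tool [-0.0014  0.0006  0.0009] rot [ 0.0006  0.0001 -0.0052] d in target axes [-0.0014  0.0006  0.0009] t 7.15 tip [ 0.5448 -0.2565  0.0389] F [-1.  -0.3  4.4]
```

Request:
jog_arm(motion=[[0,0,-0.01,0,0,0],[0,0,-0.02,0,0,0],[0,0,-0.03,0,0,0],[0,0,-0.04,0,0,0],[0,0,-0.03,0,0,0],[0,0,0,0,0,0],[0,0,0,0,0,0]])

```text
time: 7.73
tool_pos: [0.5448, -0.2564, 0.3486]
tool_rot: [3.138, 0.001, 1.288]
contact_force: [-0.6, 0.7, -2.9]
opening: 0.0279
grip_force: 25.0
```

Run:
```python
from h import *
go([0.5578,0.009,0.14],1.351)
c=robot.read_camera("wrist"); cv2.imwrite("pics/f.png",c["image"][:,:,::-1])
```

```text
d tool [ 0.2585 -0.0617  0.0301] rot [ 0.0036  0.0011 -0.0632] d in target axes [ 0.2618 -0.0451  0.0306] t 7.7333 tip [ 0.5448 -0.2564  0.1706] F [-0.6  0.7 -2.9]
```

View pics/f.png

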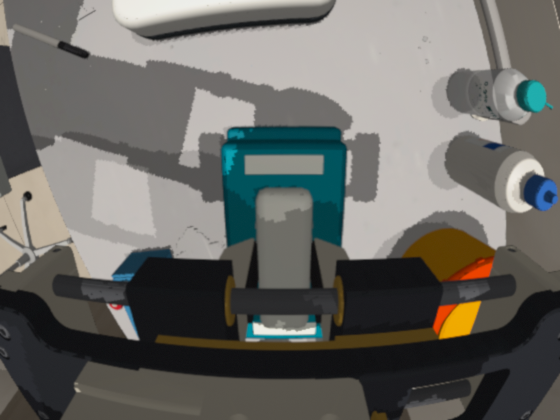

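The cartridge is held square and level, with the bar's far end at row 188 and the body-top edge at row 143. I'll work out the along-bar offset in the tool frame.

Run:
```python
from h import *
c=robot.read_camera("wrist"); s=robot.observe(); o=s["tool_pos"]; tip=o[2]-.178; b=tip-.039
yaw=s["tool_rot"][2]; ex=np.array([np.cos(yaw),np.sin(yaw)]); ey=np.array([np.sin(yaw),-np.cos(yaw)])
for n,px,z in(("bar far",(285,188),b+.05),("bar near",(285,322),b+.05),("body top far(64)",(285,143),b+.034),("ledge far(70)",(285,128),b+.014),("body L",(223,200),b+.034),("body R",(346.5,200),b+.034)):
    w=plane(c,px,z)[0,:2]-o[:2]; print(n,"tool x",round(w@ex,4),"tool y",round(w@ey,4))
```

```text
bar far tool x 0.0416 tool y 0.0013
bar near tool x -0.038 tool y 0.0015
body top far(64) tool x 0.0607 tool y 0.0013
ledge far(70) tool x 0.0665 tool y 0.0014
body L tool x 0.0304 tool y -0.0318
body R tool x 0.0305 tool y 0.0343
```

Request:
jog_arm(motion=[[0.037,-0.0085,0,0,0,0],[0.037,-0.0085,0,0,0,0],[0.037,-0.0085,0,0,0,0],[0.037,-0.0085,0,0,0,0],[0.037,-0.0085,0,0,0,0],[0.037,-0.0085,0,0,0,0],[0.036,-0.0085,0,0,0,0],[0,0,0,0,0,-0.063]])

```text
time: 8.5
tool_pos: [0.5589, 0.0139, 0.3444]
tool_rot: [-3.136, -0.002, 1.355]
contact_force: [-0.9, -1.0, -2.2]
opening: 0.0276
grip_force: 25.0
```

Request:
jog_arm(motion=[[0,0,0.015,0,0,0],[0,0,0.015,0,0,0],[0,0,0,0,0,0],[0,0,0,0,0,0]])

```text
time: 8.83
tool_pos: [0.5591, 0.0081, 0.3145]
tool_rot: [-3.136, 0.0, 1.351]
contact_force: [0.7, 0.2, -1.3]
opening: 0.0277
grip_force: 25.0
```

Run:
```python
from h import *
go([0.5591,0.0118,0.122],1.351)
c=robot.read_camera("wrist"); cv2.imwrite("pics/g.png",c["image"][:,:,::-1]); np.save("pics/g.npy",c,allow_pickle=True)
```

```text
d tool [ 0.0037 -0.0007  0.0145] rot [-0.0052  0.0004 -0.0002] d in target axes [ 0.0037 -0.0008  0.0145] t 8.8333 tip [0.5591 0.0081 0.1365] F [ 0.7  0.2 -1.3]
```

View pics/g.png

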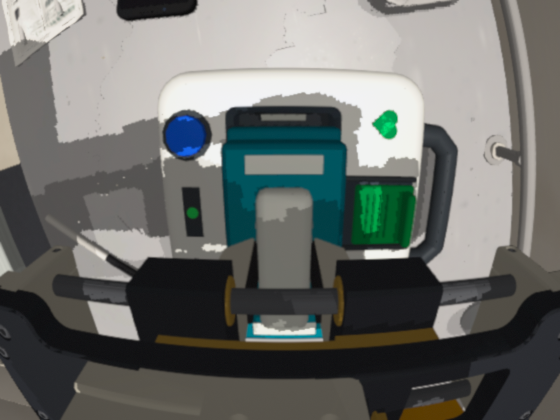

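The hover view shows the well's far mouth edge at row 107 and columns 226 to 342, with the cartridge's far end at row 128 and columns 225 to 345. I'll compute the remaining offset.

Run:
```python
from h import *
c=np.load("pics/g.npy",allow_pickle=True).item(); s=robot.observe(); o=s["tool_pos"]; tip=o[2]-.178; b=tip-.039
yaw=1.351; ex=np.array([np.cos(yaw),np.sin(yaw)]); ey=np.array([np.sin(yaw),-np.cos(yaw)])
for n,px,z in(("well far edge 77?",(284,107),.072),("well L",(226,112),.072),("well R",(342,112),.072),("cart far 64",(285,143),b+.034),("ledge far 70",(285,128),b+.014),("cart L",(223,200),b+.034),("cart R",(346.5,200),b+.034),("blue",(187,133),.078)):
    w=plane(c,px,z)[0,:2]-o[:2]; print(n,"tool x",round(w@ex,4),"tool y",round(w@ey,4))
print(b); 
im=cv2.cvtColor(c["image"],cv2.COLOR_RGB2GRAY); print(im[98:132,284].tolist()); print(im[112,218:236].tolist(),im[112,334:350].tolist())
go([0.5591,0.0118,0.122],1.351)
```

```text
well far edge 77? tool x 0.0773 tool y -0.0009
well L tool x 0.0745 tool y -0.0405
well R tool x 0.0746 tool y 0.0386
cart far 64 tool x 0.061 tool y -0.0002
ledge far 70 tool x 0.0667 tool y -0.0002
cart L tool x 0.0311 tool y -0.0328
cart R tool x 0.0313 tool y 0.0323
blue tool x 0.0614 tool y -0.0672
0.0986665297221612
[153, 152, 152, 153, 152, 152, 147, 121, 72, 37, 33, 32, 31, 30, 31, 47, 78, 101, 111, 111, 110, 101, 78, 51, 41, 40, 37, 34, 33, 36, 40, 44, 46, 47]
[228, 202, 182, 166, 154, 151, 146, 124, 87, 53, 40, 37, 38, 38, 38, 37, 38, 37] [37, 36, 37, 36, 38, 53, 92, 131, 148, 152, 153, 153, 152, 153, 153, 153]
d tool [ 0.0038 -0.0012  0.0157] rot [-0.0025  0.0001 -0.0005] d in target axes [ 0.0038 -0.0013  0.0157] t 8.8833 tip [0.5595 0.0079 0.1377] F [ 0.5 -0.5 -2.4]
```

Request:
jog_arm(motion=[[0.0035,-0.0009,0,0,0,0],[0,0,0.008,0,0,0],[0,0,0.008,0,0,0],[0,0,0.008,0,0,0],[0,0,0.005,0,0,0],[0,0,0,0,0,0]])

```text
time: 9.38
tool_pos: [0.559, 0.0116, 0.2859]
tool_rot: [-3.139, 0.0, 1.351]
contact_force: [0.2, -0.2, -2.3]
opening: 0.0279
grip_force: 25.0
```

```bash
python3 -c "
from h import *
go([0.5591,0.0118,0.1005],1.351)"
```

```text
d tool [0.0002 0.     0.0074] rot [-0.0029  0.0002 -0.0004] d in target axes [ 0.0002 -0.      0.0074] t 9.3833 tip [0.559  0.0116 0.1079] F [ 0.2 -0.2 -2.3]
```

Request:
jog_arm(motion=[[0,0,0.003,0,0,0],[0,0,0.002,0,0,0],[0,0,0,0,0,0],[0,0,0,0,0,0]])

```text
time: 9.72
tool_pos: [0.5595, 0.0116, 0.2826]
tool_rot: [3.141, -0.0, 1.351]
contact_force: [-1.1, 0.2, -1.5]
opening: 0.028
grip_force: 25.0
```

```bash
python3 -c "
from h import *
go([0.5591,0.0118,0.1005],1.351)"
```

```text
d tool [ 0.0001 -0.0005  0.0041] rot [ 0.0002 -0.0001 -0.0002] d in target axes [ 0.0001 -0.0005  0.0041] t 9.7167 tip [0.5595 0.0116 0.1046] F [-1.1  0.2 -1.5]
```

Request:
jog_arm(motion=[[0,0,0.001,0,0,0],[0,0,0.001,0,0,0],[0,0,0,0,0,0],[0,0,0,0,0,0]])

```text
time: 10.05
tool_pos: [0.5595, 0.0115, 0.2806]
tool_rot: [3.142, -0.0, 1.351]
contact_force: [-0.9, -0.6, -2.7]
opening: 0.0278
grip_force: 25.0
```

Request:
jog_arm(motion=[[0,0,0.001,0,0,0],[0,0,0,0,0,0],[0,0,0,0,0,0]])

```text
time: 10.3
tool_pos: [0.5595, 0.0116, 0.2795]
tool_rot: [-3.141, -0.0, 1.351]
contact_force: [0.6, -0.5, -1.1]
opening: 0.0276
grip_force: 25.0
```

```bash
python3 -c "
from h import *
go([0.5591,0.0118,0.1005],1.351)"
```

```text
d tool [ 0.0001 -0.0004  0.001 ] rot [-0.0001 -0.     -0.0002] d in target axes [ 0.0001 -0.0004  0.001 ] t 10.3 tip [0.5595 0.0116 0.1015] F [ 0.6 -0.5 -1.1]
```

Request:
jog_arm(motion=[[0,0,0.001,0,0,0],[0,0,0,0,0,0]])

```text
time: 10.47
tool_pos: [0.5596, 0.0117, 0.2786]
tool_rot: [3.141, -0.0, 1.351]
contact_force: [0.9, 0.8, -0.9]
opening: 0.0274
grip_force: 25.0
```

Request:
jog_arm(motion=[[0,0,0,0,0,0],[0,0,0,0,0,0],[0,0,0,0,0,0],[0,0,0,0,0,0]], jaw=0.05)

```text
time: 10.8
tool_pos: [0.5595, 0.0115, 0.2786]
tool_rot: [3.141, -0.0, 1.351]
contact_force: [-0.2, -0.5, -0.7]
opening: 0.048
grip_force: 0.0
```

Request:
jog_arm(motion=[[0,0,-0.02,0,0,0],[0,0,-0.025,0,0,0],[0,0,-0.03,0,0,0],[0,0,0,0,0,0],[0,0,0,0,0,0]])

```text
time: 11.22
tool_pos: [0.5598, 0.0115, 0.3553]
tool_rot: [3.137, -0.0, 1.351]
contact_force: [-0.2, -0.0, 0.1]
opening: 0.05
grip_force: 0.0
```

Run:
```python
from h import *
go([0.5591,0.0118,0.122],1.351)
c=robot.read_camera("wrist"); cv2.imwrite("pics/i.png",c["image"][:,:,::-1]); np.save("pics/i.npy",c,allow_pickle=True)
```

```text
d tool [ 0.0001 -0.0009  0.0553] rot [ 0.0042 -0.0005 -0.0002] d in target axes [ 0.0001 -0.0007  0.0553] t 11.2167 tip [0.5598 0.0115 0.1773] F [-0.2 -0.   0.1]
```

View pics/i.png

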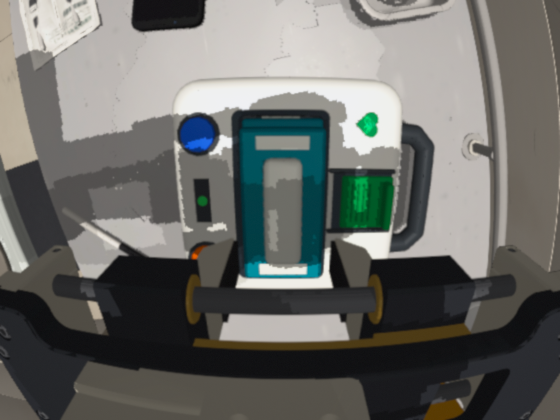

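The cartridge sits level and proud in the well, with its bar centre at about (283,211) and the slide clear at columns 330 to 393. Now I'll close the fingers and press.

Request:
jog_arm(motion=[[-0.003,-0.0005,0,0,0,0],[0,0,0.02,0,0,0],[0,0,0.02,0,0,0],[0,0,0.012,0,0,0],[0,0,0,0,0,0],[0,0,0,0,0,0]], jaw=0, grip_force=20)

```text
time: 11.77
tool_pos: [0.558, 0.0086, 0.3002]
tool_rot: [-3.138, 0.0, 1.351]
contact_force: [0.5, 0.9, 0.5]
opening: 0.0147
grip_force: 0.0
```

Request:
jog_arm(motion=[[0,0,0.004,0,0,0],[0,0,0.004,0,0,0],[0,0,0.004,0,0,0],[0,0,0.003,0,0,0],[0,0,0,0,0,0]])

```text
time: 12.18
tool_pos: [0.5586, 0.0087, 0.287]
tool_rot: [3.14, -0.0, 1.351]
contact_force: [0.2, -0.1, 2.3]
opening: 0.0006
grip_force: 1.1
```

Request:
jog_arm(motion=[[0,0,0.004,0,0,0],[0,0,0.004,0,0,0],[0,0,0.004,0,0,0],[0,0,0,0,0,0]])

```text
time: 12.52
tool_pos: [0.5583, 0.0085, 0.2745]
tool_rot: [3.141, 0.0, 1.351]
contact_force: [0.1, 0.3, 0.2]
opening: 0.0004
grip_force: 0.0
```

```bash
python3 -c "
from h import *
go([0.5582,0.0088,0.088],1.351)"
```

```text
d tool [ 0.0002 -0.0001  0.0085] rot [ 0.0002  0.0002 -0.0004] d in target axes [ 0.0002 -0.0001  0.0085] t 12.5167 tip [0.5583 0.0085 0.0965] F [0.1 0.3 0.2]
```

Request:
jog_arm(motion=[[0,0,0.003,0,0,0],[0,0,0.003,0,0,0],[0,0,0.002,0,0,0],[0,0,0,0,0,0],[0,0,0,0,0,0]])

```text
time: 12.93
tool_pos: [0.5583, 0.0089, 0.2664]
tool_rot: [-3.141, -0.0, 1.351]
contact_force: [-0.6, -0.4, 0.6]
opening: 0.0001
grip_force: 0.4
```

```bash
python3 -c "
from h import *
go([0.5582,0.0088,0.088],1.351)"
```

```text
d tool [-0.0001 -0.0001  0.0004] rot [-0.0002 -0.0001 -0.0001] d in target axes [-0.0001 -0.0001  0.0004] t 12.9333 tip [0.5583 0.0089 0.0884] F [-0.6 -0.4  0.6]
```

Request:
jog_arm(motion=[[0,0,0.001,0,0,0],[0,0,0.001,0,0,0],[0,0,0,0,0,0],[0,0,0,0,0,0]])

```text
time: 13.27
tool_pos: [0.5582, 0.0089, 0.2662]
tool_rot: [3.141, -0.0, 1.351]
contact_force: [-6.1, 1.0, 15.1]
opening: 0.0004
grip_force: 7.5
```

Run:
```python
from h import *
go([0.5582,0.0088,0.088],1.351)
c=robot.read_camera("wrist"); cv2.imwrite("pics/j.png",c["image"][:,:,::-1])
```

```text
d tool [-0.0001  0.      0.0002] rot [ 0.0008 -0.0002  0.    ] d in target axes [-0.0001  0.      0.0002] t 13.2667 tip [0.5582 0.0089 0.0882] F [-6.1  1.  15.1]
```

View pics/j.png

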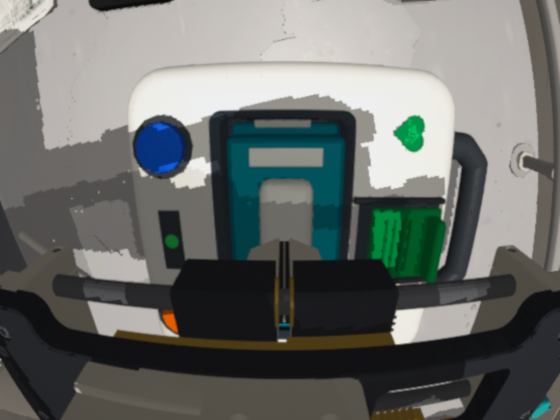

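The cartridge is flush: the fingers hit a hard stop at tip z of 0.088, and the far catch is showing over the ledge at (283,123). One firmer press, then I'll go over behind the ridge.

Request:
jog_arm(motion=[[0,0,0.001,0,0,0],[0,0,0,0,0,0],[0,0,0,0,0,0]])

```text
time: 13.57
tool_pos: [0.5581, 0.0089, 0.2662]
tool_rot: [3.14, -0.0, 1.351]
contact_force: [-7.5, 1.1, 22.0]
opening: 0.0008
grip_force: 11.1
```

Request:
jog_arm(motion=[[0,0,-0.01,0,0,0],[0,0,-0.03,0,0,0],[0,0.037,0,0,0,0],[0,0.037,0,0,0,0],[0,0.038,0,0,0,0],[0,0,0,0,0,0],[0,0,0,0,0,0]])

```text
time: 14.15
tool_pos: [0.6685, -0.0162, 0.3018]
tool_rot: [-3.14, 0.0, 1.35]
contact_force: [-1.3, 0.9, -0.1]
opening: 0.0006
grip_force: 0.0
```

Run:
```python
from h import *
D=np.array([.5636,.0076]);ex=np.array([.9758,-.2187])
go([*(D+.106*ex),.084],1.351)
c=robot.read_camera("wrist"); cv2.imwrite("pics/k.png",c["image"][:,:,::-1])
```

```text
d tool [ 0.0003 -0.0015  0.0398] rot [-0.0018  0.0002 -0.0008] d in target axes [ 0.0003 -0.0016  0.0398] t 14.15 tip [ 0.6685 -0.0162  0.1238] F [-1.3  0.9 -0.1]
```

Request:
jog_arm(motion=[[0,0,0.015,0,0,0],[0,0,0.015,0,0,0],[0,0,0.0095,0,0,0],[0,0,0,0,0,0]])

```text
time: 14.53
tool_pos: [0.6661, -0.0153, 0.2619]
tool_rot: [-3.136, 0.0, 1.351]
contact_force: [-0.3, 0.1, -0.4]
opening: 0.0004
grip_force: 0.0
```

Request:
jog_arm(motion=[[0,-0.007,0,0,0,0],[0,-0.007,0,0,0,0],[0,-0.007,0,0,0,0],[0,-0.007,0,0,0,0],[0,-0.006,0,0,0,0],[0,0,0,0,0,0]])

```text
time: 15.03
tool_pos: [0.6335, -0.0079, 0.2651]
tool_rot: [3.141, -0.0, 1.351]
contact_force: [1.3, 0.1, 1.2]
opening: 0.0007
grip_force: 0.6
```

Run:
```python
from h import *
go([.5636,.0076,.084],1.351)
```

```text
d tool [-0.0001 -0.0716  0.0031] rot [ 0.0006 -0.0001  0.0001] d in target axes [-0.0001 -0.0716  0.0031] t 15.0333 tip [ 0.6335 -0.0079  0.0871] F [1.3 0.1 1.2]
```

Request:
jog_arm(motion=[[0,-0.002,0.002,0,0,0],[0,-0.002,0,0,0,0],[0,0,0,0,0,0]])

```text
time: 15.28
tool_pos: [0.631, -0.0074, 0.2638]
tool_rot: [3.138, -0.0, 1.351]
contact_force: [2.0, -0.7, 8.4]
opening: 0.0005
grip_force: 3.4
```

Request:
jog_arm(motion=[[0,-0.002,0,0,0,0],[0,-0.002,0,0,0,0],[0,0,0,0,0,0]])

```text
time: 15.53
tool_pos: [0.6277, -0.0067, 0.2639]
tool_rot: [3.135, -0.001, 1.351]
contact_force: [4.8, -1.3, 6.9]
opening: 0.0005
grip_force: 4.1
```

Run:
```python
from h import *
go([.5636,.0076,.084],1.351)
c=robot.read_camera("wrist")
ex=np.array([.9758,-.2187]);D=np.array([.5636,.0076]);ey=np.array([.2187,.9758])
w=(plane(c,blobs(c,"green")[0][3][:,0],.079)[:,:2]-D)@np.c_[ex,ey]; print(w.min(0),w.max(0))
```

```text
d tool [-0.     -0.0657  0.0015] rot [ 0.0062 -0.0006 -0.0003] d in target axes [-0.     -0.0657  0.0019] t 15.5333 tip [ 0.6277 -0.0067  0.0859] F [ 4.8 -1.3  6.9]
[ 0.01628974 -0.00566628] [0.06060989 0.02525261]
```

Request:
jog_arm(motion=[[0,-0.0015,0,0,0,0],[0,-0.0015,0,0,0,0],[0,0,0,0,0,0],[0,0,0,0,0,0]])

```text
time: 15.92
tool_pos: [0.6263, -0.0065, 0.2644]
tool_rot: [3.13, -0.001, 1.35]
contact_force: [11.7, -1.5, 4.1]
opening: 0.0005
grip_force: 5.4
```

Request:
jog_arm(motion=[[0,0.008,0,0,0,0],[0,0,-0.03,0,0,0],[0,0,-0.03,0,0,0],[0,0,0,0,0,0]])

```text
time: 16.25
tool_pos: [0.6327, -0.0077, 0.3276]
tool_rot: [3.133, -0.001, 1.351]
contact_force: [1.7, 0.1, 0.5]
opening: 0.0006
grip_force: 0.0
```

Run:
```python
from h import *
ex=np.array([.9758,-.2187]);D=np.array([.5636,.0076]);ey=np.array([.2187,.9758])
go([*(D-.074*ex+.058*ey),.12],1.351)
c=robot.read_camera("wrist");cv2.imwrite("pics/l.png",c["image"][:,:,::-1])
w=(plane(c,blobs(c,"green")[0][3][:,0],.079)[:,:2]-D)@np.c_[ex,ey]; print(w.min(0),w.max(0))
```

```text
d tool [ 0.0579 -0.145   0.0284] rot [ 0.0084 -0.001  -0.0002] d in target axes [ 0.0579 -0.1447  0.0296] t 16.25 tip [ 0.6327 -0.0077  0.1496] F [1.7 0.1 0.5]
[ 0.01618453 -0.02430504] [0.06086884 0.02529162]
```

View pics/l.png

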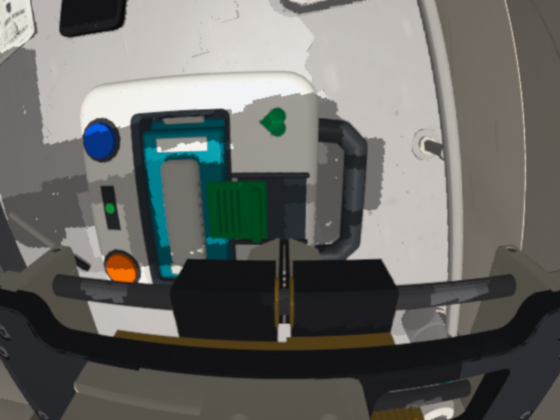

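The slide is shut over the flush cartridge: its edge is at column 208, the pushing force reached its stop. The blue button is at (100,140). Now I'll press it.

Request:
jog_arm(motion=[[0.0145,-0.036,0,0,0,0],[0.0145,-0.036,0,0,0,0],[0.0145,-0.036,0,0,0,0],[0.0144,-0.037,0,0,0,0],[0,0,0.02,0,0,0],[0,0,0.02,0,0,0],[0,0,0.015,0,0,0],[0,0,0,0,0,0]])

```text
time: 16.97
tool_pos: [0.5009, 0.0807, 0.2636]
tool_rot: [-3.134, 0.002, 1.351]
contact_force: [-0.9, -0.3, -0.2]
opening: 0.0003
grip_force: 0.0
```

Run:
```python
from h import *
ex=np.array([.9758,-.2187]);D=np.array([.5636,.0076]);ey=np.array([.2187,.9758])
go([*(D-.074*ex+.058*ey),.0785],1.351)
```

```text
d tool [0.0004 0.0032 0.007 ] rot [-0.0076  0.0017  0.0002] d in target axes [0.0003 0.0032 0.0071] t 16.9667 tip [0.5009 0.0807 0.0856] F [-0.9 -0.3 -0.2]
```

Request:
jog_arm(motion=[[0,0.003,0.004,0,0,0],[0,0,0.003,0,0,0],[0,0,0.003,0,0,0],[0,0,0.002,0,0,0],[0,0,0,0,0,0]])

```text
time: 17.38
tool_pos: [0.5059, 0.0798, 0.2553]
tool_rot: [3.14, -0.0, 1.351]
contact_force: [0.5, 0.1, 2.6]
opening: 0.0006
grip_force: 1.1
```

```bash
python3 -c "
from h import *
go([.504,.0804,.0735],1.351)"
```

```text
d tool [ 0.0002 -0.002   0.0038] rot [ 0.0011 -0.0003 -0.0003] d in target axes [ 0.0002 -0.002   0.0038] t 17.3833 tip [0.5059 0.0798 0.0773] F [0.5 0.1 2.6]
```

Request:
jog_arm(motion=[[0,0,0.002,0,0,0],[0,0,0.002,0,0,0],[0,0,0.001,0,0,0],[0,0,0,0,0,0],[0,0,0,0,0,0]])

```text
time: 17.8
tool_pos: [0.5058, 0.0799, 0.2514]
tool_rot: [3.14, -0.0, 1.351]
contact_force: [-2.3, -0.1, 12.3]
opening: 0.0001
grip_force: 6.2
```

```bash
python3 -c "
from h import *
go([.504,.0804,.0735],1.351)"
```

```text
d tool [ 0.0001 -0.0018 -0.0001] rot [ 0.0019 -0.0005 -0.0001] d in target axes [ 0.0001 -0.0018 -0.0001] t 17.8 tip [0.5058 0.0799 0.0734] F [-2.3 -0.1 12.3]
```

Request:
jog_arm(motion=[[0,0,-0.01,0,0,0],[0,0,-0.03,0,0,0],[0,0,-0.04,0,0,0],[0,0,-0.04,0,0,0],[0,0,0,0,0,0],[0,0,0,0,0,0],[0,0,0,0,0,0]])

```text
time: 18.38
tool_pos: [0.5051, 0.0799, 0.3696]
tool_rot: [-3.141, 0.0, 1.351]
contact_force: [-0.7, 0.2, 0.4]
opening: 0.0001
grip_force: 0.0
```

Run:
```python
from h import *
s=robot.observe();print(s["tool_pos"],s["contact_force"],s["qvel"].round(3))
c=robot.read_camera("scene");cv2.imwrite("pics/m.png",cv2.resize(c["image"][150:300,150:350],None,fx=3,fy=3,interpolation=cv2.INTER_CUBIC)[:,:,::-1])
```

```text
[0.50513085 0.07990369 0.36955557] [-0.67069225  0.24444618  0.38906801] [-0.002  0.026  0.023 -0.001 -0.    -0.001]
```

View pics/m.png

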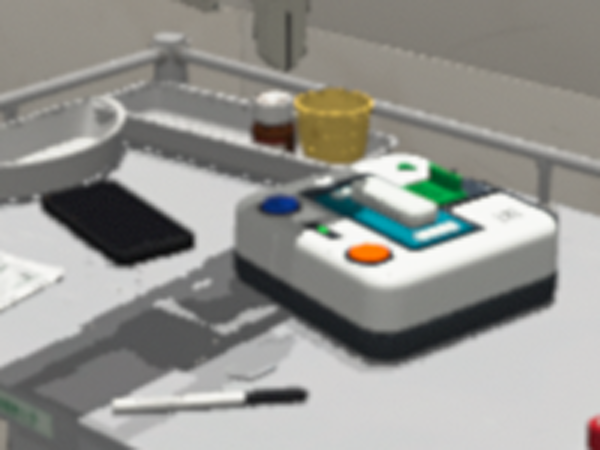

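The cartridge is flush at about (410,210), the slide is shut, the blue button is up at (280,205), the phone hasn't moved, and the robot is clear. Handing in.

```bash
python3 -c "
from cell import robot
print(robot.hand_in())"
```

```text
the job is handed in; nothing more can be done
None
```

The job is handed in at about 18 s of the 51 s allowed: the cartridge is clicked in flush, the slide is shut over it, the blue button was pressed and is back up, and the orange button and phone were not touched; the hand-in returned no verdict.

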